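# Press a frame corner stud home with the ratchet clamp and release it

## Robot

A 6-joint arm with a two-finger parallel gripper is mounted at the origin on the work surface. World frame = base frame: x ahead of the robot, y to its left, z up, the work surface at z = 0. Lengths are in mm, angles in rad, forces in N, time in s.
With the tool pointing down it reaches from about 350 to 775 mm from the base axis. Payload 7.3 kg.
Tool frame: the origin (TCP) lies on the centre line of the jaws, within the pads' length; the fingertips stand 17 mm ahead of it and the grasp point (between the pads) lies 2 mm behind it; z points along the fingers, y is the line along which they close (so a half turn about z gives the same grasp; the last joint's range is limited). The gripper opens to 92 mm and grips with 3 to 60 N. Pads are 19 mm wide; open, the fingers measure 130 mm over their backs; the gripper's body (75 mm by 190 mm) begins 47 mm behind the grasp point.
Start: joints at [1.156, 0.342, 1.524, -0, 1.275, -0.146], TCP at [139.41, 506.17, 243.741] pointing down, gripper open.
Joint ranges: [-2.53, 2.53], [-0.77, 2.02], [0.04, 2.7], [-1, 4.14], [0.28, 2.66], [-3.11, 3.11]. Speed limits (rad/s): [2.57, 2.57, 3.14, 3.14, 3.14, 3.14].

## Interface

Orientations are given as [roll, pitch, yaw] about the fixed x, y, z axes, in that order (R = Rz(yaw) Ry(pitch) Rx(roll)).
In Python, from plant import bot gives the robot as it stands. The module is installed in compiled form; this text tells all that it offers.
- The arm moves only by the shell command python3 -m pendant 'ROWS'. ROWS is JSON, a list of rows, each a list of 3 entries, a list of its own where there are three numbers: the shift along the world's x, y, z as a fraction of full scale, then the turn, a rotation vector about the world's x, y, z as a fraction of full scale, then the opening, from -1 (shut) to 1 (fully open), so that 0 is half open. In form: [[[tx, ty, tz], [rx, ry, rz], claw], ...]. A call has exactly 10 rows; each row shifts and turns the commanded pose from where the row before left it; what a row does not reach is not made up. Full scale, the value 1, is 30 mm for a shift and 0.12 rad for a turn. A row lasts 1/12 s, in which the tool goes at most 41.7 mm and 7.16 degrees, less where a joint would pass 70% of its speed; a pose out of reach is approached as far as the arm can. A call with a number of a shift or a turn outside -1 to 1 is refused whole. A call with a gripper value outside its range is refused whole. The fingers move at their own pace and stop on an object; the grip force is fixed at half the most. Time passes only in rows, so rows that do not move let the fingers close, or fill a call up. It gives the time, the measured TCP pose, the force, the opening and the grip force at its end, in the units of the state.
- bot.get_obs(): the state, without advancing time (a new reading comes with each control period).
- bot.capture(name): name is "side" or "top"; returns the picture (480x640x3 uint8, blue, green, red); there is no depth.
- bot.camera_params(name): a dict with "fovy" (degrees; the focal length in pixels is half the picture's height over the tangent of half this angle, whatever the lens; pixels are square), "cx", "cy" (the principal point, pixels), "camera_from_world" (4x4, takes a point from world to camera coordinates). Camera axes: x right, y down, z forward; pixel columns grow to the right and rows downward; lengths in mm; the calibration is good to about 2 mm. A picture is of the moment at which its call begins. camera_params takes no time and is no camera call.
- bot.close_job(): hands the job in; it is judged then, once.
The state is a dict: "time": time; "joint_positions": joint angles; "dq": joint speeds; "tau": joint torques, N m; "tool_pos": TCP position; "tcp_rot": TCP orientation; "contact_force": force on the tool from outside, world axes, zero at the start; "moment": the same for the moment, N m; "grip_width": finger opening in mm; "finger_force": force on a finger pad.
Only numpy, scipy, OpenCV 4.12 (cv2) and the standard library are available. Lean on these libraries where they do the work, as an engineer would, in place of code of your own. Each camera call takes 0.05 s, during which the arm holds its last target. There are 200 camera calls.

## Task

In the scissor clamp, swing the ring handle shut until the jaw has driven the brass stud fully home into the picture-frame corner and the ratchet keeps the jaw bearing on it; squeeze no harder than that, or the stud is crushed. Take your hand off and let the clamp hold by itself for two seconds, then press the round pad of the other handle down off the teeth so that the ring handle springs fully open, and let go. Use only the clamp on the stud, never force the handles, and leave the other things on the table where they are.

Things in the scene. Friction and masses are not known exactly. Their poses are not given: they have to be found in the camera images.
- pivot (a point): Top of the pivot of a steel scissor clamp (240 mm long, lying flat on a plywood base 340 x 150 x 12 mm screwed to the table), 53 mm above the table. Its x axis runs along the clamp: the two handles point to -x, the jaw and frame corner lie at +x; z is up. The ring handle is on the +y side of the other handle. The clamp's place and yaw vary.
- handle_tip (a point): Centre of the ring (44 mm across, 12 mm round bar, centre line 47 mm above the table) ending the ring handle, 152 mm from the pivot. It swings level about the pivot; fully open it lies 131 mm to clamp -x and 77 mm to clamp +y of it. Push it from its free outer side towards clamp -y to close: 25 to 55 mm of arc, depending on how the frame sits (not reported).
- handle (a joint): Closing angle of the ring handle, rad: 0 fully open (a spring pulls it there, 3 N at the ring), stop at 0.42. From about 0.1 on, saw teeth every 0.0365 rad (5.5 mm at the ring) let it close but not open; let go, it settles back to the last tooth passed. Pushing over a tooth takes up to 5 N extra at the ring.
- release_tip (a point): Centre of the top of the flat round pad (36 mm across, 54 mm above the table) ending the other handle, 145 mm to clamp -x and 30 mm to clamp -y of the pivot. This handle only springs downwards and carries the teeth. Pressed down here 5 to 9 mm (3 to 7 N) the teeth part and the ring handle, if free, springs open by itself. Hard stop near 9 mm.
- release (a joint): Downward tilt of the pad handle, rad: 0 at rest, 0.04 teeth parted, 0.075 hard stop.
- stud (a joint): How far the brass stud (14 mm head facing clamp -y, about 55 mm to clamp +x of the pivot, 47 mm above the table) has been driven into the wooden frame corner (85 mm arms, held fast in cleats), m: about 0 at the start, 0.007 fully home. It is stiff (10 N) and stays where it is left.
- pad: Jaw pad (steel, 16 x 6 x 14 mm) on the ring handle's short arm; it bears on the stud's head. It sits on a spring: driving the stud takes 4 to 11 N at the ring; with the stud home the pad yields (4 mm) and the push rises. Stopping at 15 to 18 N at the ring leaves it firmly locked; well above 20 N the pad is bottomed and the stud gets crushed.
- tube1: White paint tube lying beside the clamp, 120 mm, bystander.
- tube2: Bare metal paint tube, 130 mm, bystander.
- tube3: White paint tube, 120 mm, bystander.
- stud_tin: Small open steel tin, 60 mm wide, 32 mm high, bystander.
- brush: Brush, 200 mm, lying beside the clamp, bystander.
- palette_knife: Palette knife, 190 mm, lying beside the clamp, bystander.
- medium: White bottle, 150 mm high, bystander.
- brush_pot: Dark metal pot with brushes, 100 mm high without them, bystander.

How it is judged:
By the outcome, as a careful person would: the job done as asked, in the order asked, and still so for the second after the job is handed in, with the robot touching nothing.
It also fails if it takes over 72 s, if anything falls off the work surface, if the arm or the gripper's body presses on something with over 40 N, if the wrist force passes 120 N, or if a joint passes its speed limit or range.

## Working session

There is one attempt and no reset: what is moved stays moved. The work goes in short steps, Python scripts to look and compute and a shell command to move; the robot and the scene stay as the last step left them, time stands still between calls to the robot, and variables do not carry over. Pictures are saved under pics/ and viewed, at most 10 in all, crops included, and the job is handed in when it is done.

```bash
mkdir -p pics
python3 - <<'E'
from plant import bot
import cv2
for n in("top","side"):
    cv2.imwrite(f"pics/{n}0.png",bot.capture(n)); p=bot.camera_params(n); print(n,p)
o=bot.get_obs();print(o)
E
```

```text
top {'fovy': 44.05295629852512, 'cx': 323.7649148671456, 'cy': 239.8362524924542, 'camera_from_world': array([[ 9.75901510e-03, -9.99919238e-01, -8.14120494e-03,
         4.85476597e+00],
       [-9.97605868e-01, -9.17836063e-03, -6.85440742e-02,
         5.92783540e+02],
       [ 6.84638155e-02,  8.79063648e-03, -9.97614871e-01,
         1.57758740e+03],
       [ 0.00000000e+00,  0.00000000e+00,  0.00000000e+00,
         1.00000000e+00]])}
side {'fovy': 43.86088885658921, 'cx': 323.12501150554925, 'cy': 240.08881734231127, 'camera_from_world': array([[ 9.33420931e-01, -3.58755705e-01,  4.43954156e-03,
        -5.60786062e+02],
       [-2.31648740e-01, -6.12067187e-01, -7.56116803e-01,
         2.00538189e+02],
       [ 2.73978514e-01,  7.04746836e-01, -6.54421631e-01,
         1.30054286e+03],
       [ 0.00000000e+00,  0.00000000e+00,  0.00000000e+00,
         1.00000000e+00]])}
{'time': 0.1, 'joint_positions': array([ 1.15603095e+00,  3.42645282e-01,  1.52490685e+00, -1.27426594e-07,
        1.27543621e+00, -1.45993827e-01]), 'dq': array([ 0.00032971, -0.00170976, -0.00405064, -0.00081303, -0.00101762,
        0.00092806]), 'tau': array([ 1.79691600e-03, -4.32000697e+01, -2.44698304e+01,  7.18010939e-02,
        5.25199191e-02, -3.11099861e-06]), 'tool_pos': array([139.24744106, 505.83940342, 243.12359989]), 'tcp_rot': array([-3.14021179e+00, -2.02918643e-04,  2.87282101e+00]), 'contact_force': array([-0.21468099, -0.61778243, -0.74911204]), 'moment': array([ 0.01503842,  0.00370902, -0.03346461]), 'finger_force': 0.0, 'grip_width': 92.19997041308781}
```

View pics/top0.png

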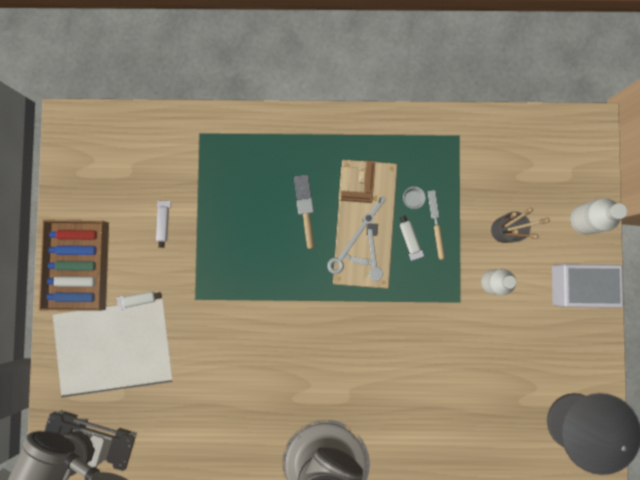

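View pics/side0.png

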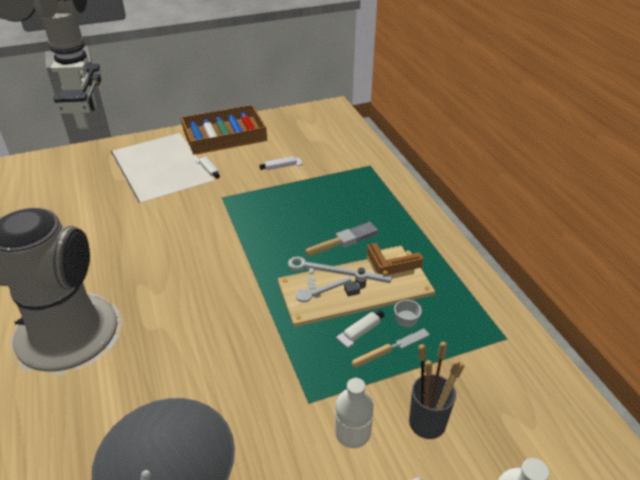

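The top view shows the ring at about (335,266), the pad at (376,274) and the pivot at (368,218). In the side view the ring is at (297,263), the pad at (304,296) and the pivot at (361,275). I'll zoom in on both and cast rays.

```bash
cat > h.py <<'E'
from plant import bot
import numpy as np, cv2
def ray(n,u,v):
    p=bot.camera_params(n); T=p["camera_from_world"]; f=240/np.tan(np.radians(p["fovy"]/2))
    R,t=T[:3,:3],T[:3,3]
    return -R.T@t, R.T@np.array([(u-p["cx"])/f,(v-p["cy"])/f,1])
def onz(n,u,v,z):
    c,d=ray(n,u,v); return c+d*(z-c[2])/d[2]
def two(a,b):
    c1,d1=ray("top",*a);c2,d2=ray("side",*b)
    s=np.linalg.lstsq(np.c_[d1,-d2],c2-c1,rcond=None)[0]
    p,q=c1+d1*s[0],c2+d2*s[1]; return (p+q)/2,np.linalg.norm(p-q)
def proj(n,P):
    p=bot.camera_params(n);T=p["camera_from_world"];f=240/np.tan(np.radians(p["fovy"]/2))
    q=T[:3,:3]@P+T[:3,3]; return q[:2]/q[2]*f+[p["cx"],p["cy"]]
E
python3 - <<'E'
from h import *
a=cv2.imread("pics/top0.png")[150:300,315:415]; b=cv2.imread("pics/side0.png")[235:335,270:440]
a=cv2.resize(a,(400,600),interpolation=cv2.INTER_CUBIC)
b=cv2.resize(b,(400,235),interpolation=cv2.INTER_CUBIC)
c=np.zeros((600,800,3),np.uint8);c[:,:400]=a;c[:235,400:]=b
cv2.imwrite("pics/z0.png",c)
for n,r,p,v in(("top",(335,266),(376,274),(368,218)),("side",(297,263),(304,296),(361,275))):
    print(n,onz(n,*r,47),onz(n,*p,54),onz(n,*v,53))
E
```

```text
top [521.91820365 -20.09906824  47.        ] [ 501.79299287 -127.79018765   54.        ] [ 649.40546165 -106.18571679   53.        ]
side [527.76888244 -18.17710488  47.        ] [ 505.05842284 -131.14175598   54.        ] [ 649.48580574 -114.09947654   53.        ]
```

View pics/z0.png

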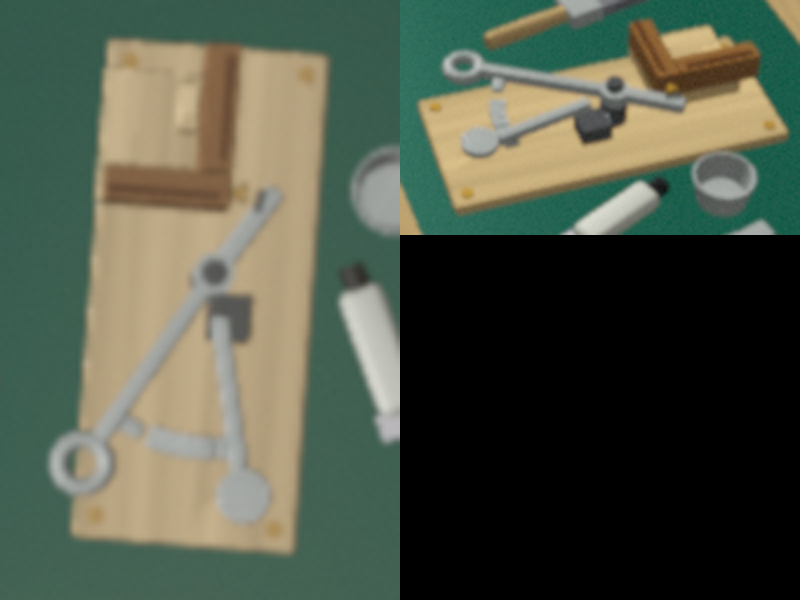

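Run:
```python
from h import *
from scipy.optimize import least_squares
L=np.array([[-131,77,47],[-145,-30,54],[0,0,53]])
px={"top":[(335.25,265.5),(375.75,274),(368.5,218)],"side":[(297.2,263.05),(304,294.9),(360.9,271.5)]}
for a,b in zip(px["top"],px["side"]): print(two(a,b))
def W(q,off=0):
    c,s=np.cos(q[2]),np.sin(q[2]); return np.c_[q[0]+c*L[:,0]-s*L[:,1],q[1]+s*L[:,0]+c*L[:,1],L[:,2]]
f=lambda q:np.r_[*[proj(n,P)-p for n in px for P,p in zip(W(q),px[n])]]
r=least_squares(f,[650,-106,-.06]);print(r.x,f(r.x).round(1));print(W(r.x))
p0=r.x[:2];y=r.x[2]
d=lambda t:np.array([-np.sin(t),np.cos(t)])
t0=np.arctan2(77,-131)+y; D=d(t0+.14); print("D",D,"toolyaw",np.arctan2(-D[1],-D[0]))
print("standoff",W(r.x)[0,:2]-D*50)
for a in np.arange(0,.43,.035):
    print(a.round(3),p0+152*np.array([np.cos(t0+a),np.sin(t0+a)])-D*31.5)
```

```text
(array([525.11688398, -21.28751945,  50.23693404]), np.float64(4.075260315844394))
(array([ 503.91624412, -127.74920247,   54.35504238]), np.float64(4.4544296812114474))
(array([ 650.26287557, -107.67252332,   57.84268397]), np.float64(2.8699813169773))
[ 6.51345468e+02 -1.06215719e+02 -6.40103191e-02] [ 0.1 -0.9 -0.1 -1.1 -0.5 -0.7 -0.7  0.9 -0.8 -0.2 -0.5  1.1]
[[ 525.5391805   -20.99378561   47.        ]
 [ 504.72342401 -126.87912115   54.        ]
 [ 651.34546814 -106.21571935   53.        ]]
D [-0.43982223 -0.89808485] toolyaw 1.1153956073816338
standoff [547.53029196  23.91045713]
0.0 [539.35544687   7.32171942]
0.035 [536.44945603   2.86585494]
0.07 [533.70116835  -1.6889695 ]
0.105 [531.11395014  -6.33717484]
0.14 [528.6909704  -11.07306758]
0.175 [526.435197   -15.89084687]
0.21 [524.34939297 -20.78461152]
0.245 [522.43611316 -25.74836729]
0.28 [520.69770109 -30.77603418]
0.315 [519.13628611 -35.86145394]
0.35 [517.75378075 -40.99839757]
0.385 [516.55187842 -46.18057296]
0.42 [515.53205128 -51.40163257]
```

```bash
for i in 1 2; do python3 -m pendant '[[[0.683,-0.798,-0.155],[0,0,-0.732],-1],[[0.683,-0.798,-0.155],[0,0,-0.732],-1],[[0.683,-0.798,-0.155],[0,0,-0.732],-1],[[0.683,-0.798,-0.155],[0,0,-0.732],-1],[[0.683,-0.798,-0.155],[0,0,-0.732],-1],[[0.683,-0.798,-0.155],[0,0,-0.732],-1],[[0.683,-0.798,-0.155],[0,0,-0.732],-1],[[0.683,-0.798,-0.155],[0,0,-0.732],-1],[[0.683,-0.798,-0.155],[0,0,-0.732],-1],[[0.683,-0.798,-0.155],[0,0,-0.732],-1]]'; done
```

```text
time: 0.93
tool_pos: [344.9, 265.4, 196.9]
tcp_rot: [-3.141, 0.0, 1.99]
contact_force: [0.0, 0.4, -0.4]
grip_width: 29.8
finger_force: 0.0
time: 1.77
tool_pos: [549.8, 26.0, 150.1]
tcp_rot: [-3.141, 0.0, 1.111]
contact_force: [1.1, 0.7, 0.5]
grip_width: 0.6
finger_force: 0.0
```

```bash
python3 -m pendant '[[[0,0,-0.433],[0,0,0],-1],[[0,0,-0.433],[0,0,0],-1],[[0,0,-0.433],[0,0,0],-1],[[0,0,-0.433],[0,0,0],-1],[[0,0,-0.433],[0,0,0],-1],[[0,0,-0.433],[0,0,0],-1],[[0,0,-0.433],[0,0,0],-1],[[0,0,-0.433],[0,0,0],-1],[[0,0,0],[0,0,0],-1],[[0,0,0],[0,0,0],-1]]'
python3 - <<'E'
from h import *
a=bot.capture("top");b=bot.capture("side")
a=cv2.resize(a[200:300,305:405],(400,400),interpolation=cv2.INTER_CUBIC);b=cv2.resize(b[200:320,270:390],(400,400),interpolation=cv2.INTER_CUBIC)
cv2.imwrite("pics/z1.png",np.hstack([a,b]))
E
```

```text
time: 2.6
tool_pos: [548.6, 27.4, 46.2]
tcp_rot: [-3.14, 0.001, 1.116]
contact_force: [-0.6, -0.0, 0.6]
grip_width: 0.4
finger_force: 0.0
```

View pics/z1.png

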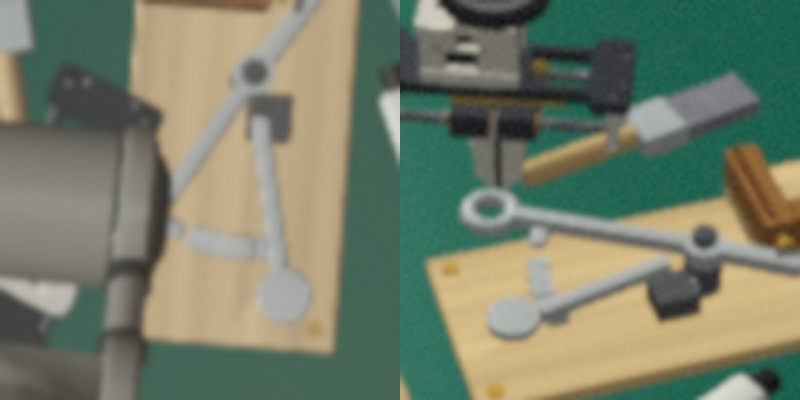

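The fingers stand just behind the ring on its outer side: at about (497,180) in the side half, with the ring at (487,210). I'll start pushing.

```bash
python3 -m pendant '[[[-0.051,-0.097,0],[0,0,0],-1],[[-0.051,-0.097,0],[0,0,0],-1],[[-0.051,-0.097,0],[0,0,0],-1],[[-0.051,-0.097,0],[0,0,0],-1],[[-0.051,-0.097,0],[0,0,0],-1],[[-0.051,-0.097,0],[0,0,0],-1],[[-0.051,-0.097,0],[0,0,0],-1],[[-0.051,-0.097,0],[0,0,0],-1],[[-0.051,-0.097,0],[0,0,0],-1],[[-0.051,-0.097,0],[0,0,0],-1]]'
```

```text
time: 3.53
tool_pos: [533.4, -1.5, 46.7]
tcp_rot: [-3.141, -0.0, 1.116]
contact_force: [-0.2, 5.0, 0.3]
grip_width: 0.4
finger_force: 1.9
```

```bash
python3 -m pendant '[[[-0.017,-0.031,0],[0,0,0],-1],[[-0.017,-0.031,0],[0,0,0],-1],[[-0.017,-0.031,0],[0,0,0],-1],[[-0.017,-0.031,0],[0,0,0],-1],[[-0.017,-0.031,0],[0,0,0],-1],[[-0.017,-0.031,0],[0,0,0],-1],[[-0.017,-0.031,0],[0,0,0],-1],[[-0.017,-0.031,0],[0,0,0],-1],[[-0.017,-0.031,0],[0,0,0],-1],[[-0.017,-0.031,0],[0,0,0],-1]]'
```

```text
time: 4.37
tool_pos: [528.6, -9.4, 46.8]
tcp_rot: [-3.14, -0.002, 1.116]
contact_force: [0.4, 12.9, 2.4]
grip_width: 0.2
finger_force: 6.2
```

```bash
python3 -m pendant '[[[-0.008,-0.016,0],[0,0,0],-1],[[-0.008,-0.016,0],[0,0,0],-1],[[-0.008,-0.016,0],[0,0,0],-1],[[-0.008,-0.016,0],[0,0,0],-1],[[-0.008,-0.016,0],[0,0,0],-1],[[0,0,0],[0,0,0],-1],[[0,0,0],[0,0,0],-1],[[0,0,0],[0,0,0],-1],[[0,0,0],[0,0,0],-1],[[0,0,0],[0,0,0],-1]]'
```

```text
time: 5.2
tool_pos: [527.2, -12.0, 46.7]
tcp_rot: [-3.14, -0.001, 1.116]
contact_force: [0.1, 10.9, 1.7]
grip_width: 0.2
finger_force: 4.8
```

```bash
for i in 1 2; do python3 -m pendant '[[[-0.007,-0.016,0],[0,0,0],-1],[[-0.007,-0.016,0],[0,0,0],-1],[[-0.007,-0.016,0],[0,0,0],-1],[[-0.007,-0.016,0],[0,0,0],-1],[[-0.007,-0.016,0],[0,0,0],-1],[[0,0,0],[0,0,0],-1],[[0,0,0],[0,0,0],-1],[[0,0,0],[0,0,0],-1],[[0,0,0],[0,0,0],-1],[[0,0,0],[0,0,0],-1]]'; done
```

```text
time: 6.03
tool_pos: [526.0, -13.9, 46.8]
tcp_rot: [-3.14, -0.002, 1.116]
contact_force: [-1.4, 13.1, 2.6]
grip_width: 0.5
finger_force: 5.8
time: 6.87
tool_pos: [524.8, -16.8, 46.7]
tcp_rot: [-3.139, -0.001, 1.116]
contact_force: [-1.2, 10.8, 2.2]
grip_width: 0.6
finger_force: 4.6
```

```bash
for i in 1 2; do python3 -m pendant '[[[-0.006,-0.016,0],[0,0,0],-1],[[-0.006,-0.016,0],[0,0,0],-1],[[-0.006,-0.016,0],[0,0,0],-1],[[-0.006,-0.016,0],[0,0,0],-1],[[-0.006,-0.016,0],[0,0,0],-1],[[0,0,0],[0,0,0],-1],[[0,0,0],[0,0,0],-1],[[0,0,0],[0,0,0],-1],[[0,0,0],[0,0,0],-1],[[0,0,0],[0,0,0],-1]]'; done
```

```text
time: 7.7
tool_pos: [523.7, -18.7, 46.7]
tcp_rot: [-3.139, -0.002, 1.116]
contact_force: [-1.3, 13.5, 3.0]
grip_width: 0.6
finger_force: 5.5
time: 8.53
tool_pos: [522.8, -21.7, 46.5]
tcp_rot: [-3.139, -0.001, 1.116]
contact_force: [-2.1, 10.9, 0.5]
grip_width: 0.7
finger_force: 4.2
```

```bash
for i in 1 2; do python3 -m pendant '[[[-0.006,-0.016,0],[0,0,0],-1],[[-0.006,-0.016,0],[0,0,0],-1],[[-0.006,-0.016,0],[0,0,0],-1],[[-0.006,-0.016,0],[0,0,0],-1],[[-0.006,-0.016,0],[0,0,0],-1],[[0,0,0],[0,0,0],-1],[[0,0,0],[0,0,0],-1],[[0,0,0],[0,0,0],-1],[[0,0,0],[0,0,0],-1],[[0,0,0],[0,0,0],-1]]'; done
```

```text
time: 9.37
tool_pos: [521.8, -23.6, 46.6]
tcp_rot: [-3.139, -0.001, 1.116]
contact_force: [-1.7, 13.8, 1.5]
grip_width: 0.6
finger_force: 5.5
time: 10.2
tool_pos: [521.0, -25.1, 46.6]
tcp_rot: [-3.138, -0.003, 1.116]
contact_force: [-1.4, 18.1, 1.5]
grip_width: 0.8
finger_force: 7.6
```

Run:
```python
from h import *
b=bot.capture("side");a=bot.capture("top");cv2.imwrite("pics/side1.png",b);cv2.imwrite("pics/top1.png",a)
b0=cv2.imread("pics/side0.png");a0=cv2.imread("pics/top0.png")
r=lambda i,y,x:cv2.resize(i[y:y+30,x:x+40],(400,300),interpolation=cv2.INTER_CUBIC)
cv2.imwrite("pics/z2.png",np.vstack([np.hstack([r(b0,255,365),r(b,255,365)]),np.hstack([r(a0,185,355),r(a,185,355)])]))
```

```text
(no output)
```

View pics/z2.png

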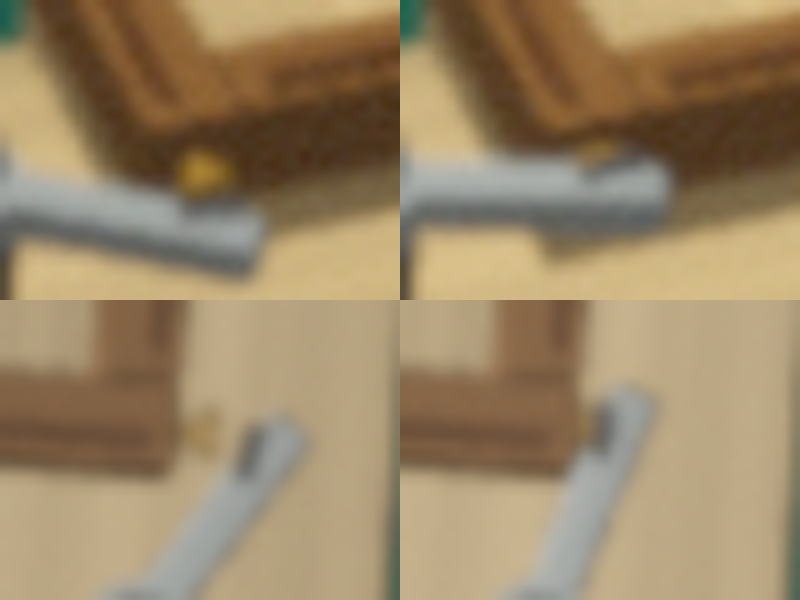

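The brass stud is now nearly flush with the frame (right column, near (600,155) and (585,430)), so it is at or close to home. I'll move in fine steps from here.

```bash
python3 -m pendant '[[[-0.002,-0.008,0],[0,0,0],-1],[[-0.002,-0.008,0],[0,0,0],-1],[[-0.002,-0.008,0],[0,0,0],-1],[[0,0,0],[0,0,0],-1],[[0,0,0],[0,0,0],-1],[[0,0,0],[0,0,0],-1],[[0,0,0],[0,0,0],-1],[[0,0,0],[0,0,0],-1],[[0,0,0],[0,0,0],-1],[[0,0,0],[0,0,0],-1]]'
```

```text
time: 11.13
tool_pos: [520.6, -26.8, 46.5]
tcp_rot: [-3.138, -0.001, 1.116]
contact_force: [-1.7, 12.2, 1.5]
grip_width: 0.5
finger_force: 5.1
```

```bash
python3 -m pendant '[[[-0.004,-0.014,0],[0,0,0],-1],[[-0.004,-0.014,0],[0,0,0],-1],[[-0.004,-0.014,0],[0,0,0],-1],[[0,0,0],[0,0,0],-1],[[0,0,0],[0,0,0],-1],[[0,0,0],[0,0,0],-1],[[0,0,0],[0,0,0],-1],[[0,0,0],[0,0,0],-1],[[0,0,0],[0,0,0],-1],[[0,0,0],[0,0,0],-1]]'
```

```text
time: 11.97
tool_pos: [520.2, -27.7, 46.5]
tcp_rot: [-3.138, -0.002, 1.116]
contact_force: [-2.6, 14.4, 2.0]
grip_width: 0.6
finger_force: 6.0
```

```bash
python3 -m pendant '[[[-0.004,-0.014,0],[0,0,0],-1],[[-0.004,-0.014,0],[0,0,0],-1],[[-0.004,-0.014,0],[0,0,0],-1],[[0,0,0],[0,0,0],-1],[[0,0,0],[0,0,0],-1],[[0,0,0],[0,0,0],-1],[[0,0,0],[0,0,0],-1],[[0,0,0],[0,0,0],-1],[[0,0,0],[0,0,0],-1],[[0,0,0],[0,0,0],-1]]'
```

```text
time: 12.8
tool_pos: [519.7, -28.5, 46.5]
tcp_rot: [-3.138, -0.002, 1.116]
contact_force: [-2.6, 15.3, 2.4]
grip_width: 0.1
finger_force: 6.8
```

```bash
python3 -m pendant '[[[-0.003,-0.012,0],[0,0,0],-1],[[-0.003,-0.012,0],[0,0,0],-1],[[-0.003,-0.012,0],[0,0,0],-1],[[0,0,0],[0,0,0],-1],[[0,0,0],[0,0,0],-1],[[0,0,0],[0,0,0],-1],[[0,0,0],[0,0,0],-1],[[0,0,0],[0,0,0],-1],[[0,0,0],[0,0,0],-1],[[0,0,0],[0,0,0],-1]]'
python3 - <<'E'
from h import *
b=bot.capture("side");a=bot.capture("top");cv2.imwrite("pics/side2.png",b);cv2.imwrite("pics/top2.png",a)
b0=cv2.imread("pics/side1.png");a0=cv2.imread("pics/top1.png")
r=lambda i,y,x:cv2.resize(i[y:y+15,x:x+20],(400,300),interpolation=cv2.INTER_CUBIC)
cv2.imwrite("pics/z3.png",np.vstack([np.hstack([r(b0,263,375),r(b,263,375)]),np.hstack([r(a0,190,367),r(a,190,367)])]))
E
```

```text
time: 13.63
tool_pos: [519.4, -29.2, 46.5]
tcp_rot: [-3.137, -0.002, 1.116]
contact_force: [-2.3, 18.6, 3.3]
grip_width: 0.5
finger_force: 7.8
```

View pics/z3.png

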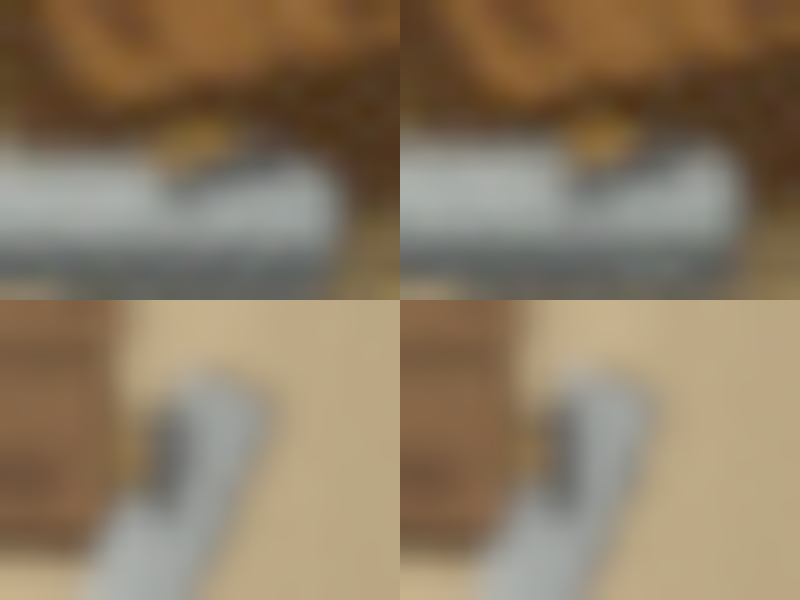

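The arm end advanced about 2 mm between the two pictures while the pad moved only about 0.5 mm. So the stud is home, the pad spring is yielding, and the push is about 17 N along the tangent. I'll take the hand off now.

```bash
python3 -m pendant '[[[0.03,0.07,0],[0,0,0],-1],[[0.03,0.07,0],[0,0,0],-1],[[0.04,0.1,0],[0,0,0],-1],[[0.06,0.15,0],[0,0,0],-1],[[0.1,0.2,0],[0,0,0],-1],[[0.1,0.2,0],[0,0,0],-1],[[0.1,0.2,0],[0,0,0],-1],[[0.1,0.2,0],[0,0,0],-1],[[0,0,0],[0,0,0],-1],[[0,0,0],[0,0,0],-1]]'
python3 - <<'E'
from h import *
b=bot.capture("side");a=bot.capture("top")
r=lambda i,y,x:cv2.resize(i[y:y+90,x:x+120],(400,300),interpolation=cv2.INTER_CUBIC)
q=lambda i,y,x:cv2.resize(i[y:y+15,x:x+20],(400,300),interpolation=cv2.INTER_CUBIC)
cv2.imwrite("pics/z4.png",np.vstack([np.hstack([r(b,230,280),r(a,190,305)]),np.hstack([q(b,263,375),q(a,190,367)])]))
E
```

```text
time: 14.57
tool_pos: [537.7, 3.9, 46.8]
tcp_rot: [3.141, 0.0, 1.117]
contact_force: [-0.3, 0.9, 0.2]
grip_width: 0.8
finger_force: 0.0
```

View pics/z4.png

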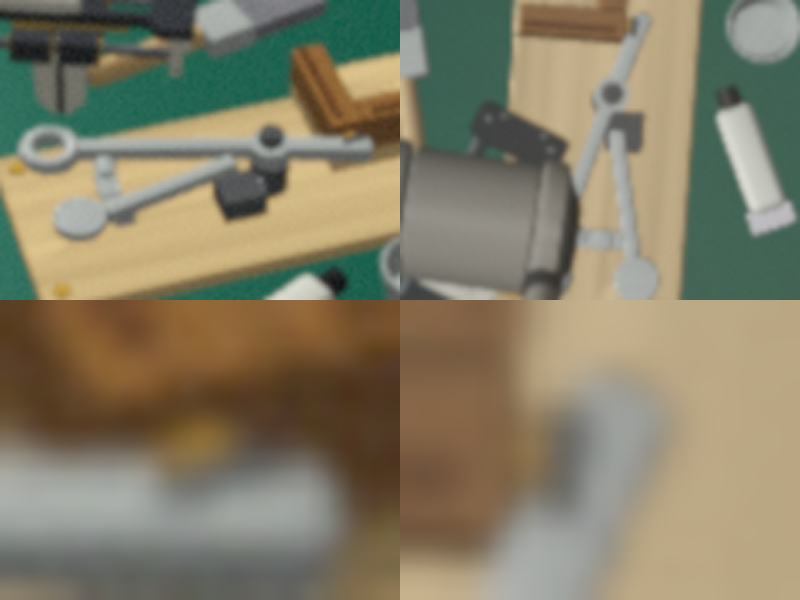

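The clamp holds on its own: the handles stay closed and the pad is still against the stud. I'll lift, go over to the release pad, and let the 2 s hold elapse on the way.

```bash
python3 -m pendant '[[[0,0,0.27],[0,0,0],-1],[[0,0,0.27],[0,0,0],-1],[[0,0,0.27],[0,0,0],-1],[[0,0,0.27],[0,0,0],-1],[[0,0,0.27],[0,0,0],-1],[[0,0,0.27],[0,0,0],-1],[[0,0,0.27],[0,0,0],-1],[[0,0,0.27],[0,0,0],-1],[[0,0,0.27],[0,0,0],-1],[[0,0,0],[0,0,0],-1]]'
python3 -m pendant '[[[-0.122,-0.484,0],[0,0,0],-1],[[-0.122,-0.484,0],[0,0,0],-1],[[-0.122,-0.484,0],[0,0,0],-1],[[-0.122,-0.484,0],[0,0,0],-1],[[-0.122,-0.484,0],[0,0,0],-1],[[-0.122,-0.484,0],[0,0,0],-1],[[-0.122,-0.484,0],[0,0,0],-1],[[-0.122,-0.484,0],[0,0,0],-1],[[-0.122,-0.484,0],[0,0,0],-1],[[0,0,0],[0,0,0],-1]]'
python3 -m pendant '[[[0,0,-0.16],[0,0,0],-1],[[0,0,-0.16],[0,0,0],-1],[[0,0,-0.16],[0,0,0],-1],[[0,0,-0.16],[0,0,0],-1],[[0,0,-0.16],[0,0,0],-1],[[0,0,-0.16],[0,0,0],-1],[[0,0,-0.16],[0,0,0],-1],[[0,0,-0.16],[0,0,0],-1],[[0,0,0],[0,0,0],-1],[[0,0,0],[0,0,0],-1]]'
python3 - <<'E'
from h import *
b=bot.capture("side")
cv2.imwrite("pics/z5.png",cv2.resize(b[220:340,265:425],(800,600),interpolation=cv2.INTER_CUBIC))
E
```

```text
time: 15.5
tool_pos: [538.5, 3.5, 121.6]
tcp_rot: [3.139, -0.001, 1.116]
contact_force: [0.6, -0.1, 0.6]
grip_width: 0.1
finger_force: 0.0
time: 16.33
tool_pos: [504.1, -129.2, 119.5]
tcp_rot: [-3.141, 0.001, 1.114]
contact_force: [-0.5, -0.4, 0.2]
grip_width: 0.5
finger_force: 0.0
time: 17.17
tool_pos: [504.5, -127.1, 81.0]
tcp_rot: [-3.141, 0.0, 1.116]
contact_force: [0.0, -0.4, 0.2]
grip_width: 0.5
finger_force: 0.0
```

View pics/z5.png

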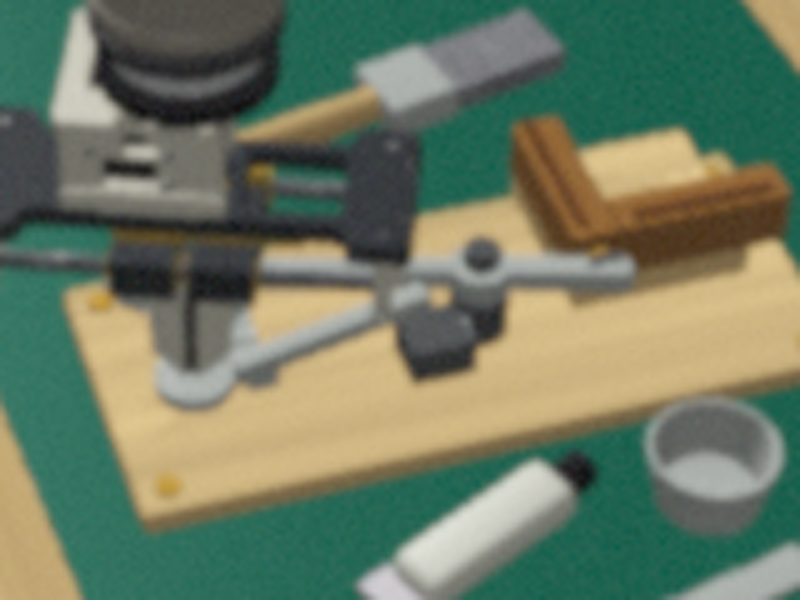

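The fingertips are over the pad at about (195,375) and the clamp is still closed (clear of the hand since about 14 s, now 17.2 s). I'll press 7 mm.

```bash
python3 -m pendant '[[[0,0,-0.081],[0,0,0],-1],[[0,0,-0.081],[0,0,0],-1],[[0,0,-0.081],[0,0,0],-1],[[0,0,-0.081],[0,0,0],-1],[[0,0,-0.081],[0,0,0],-1],[[0,0,-0.081],[0,0,0],-1],[[0,0,-0.081],[0,0,0],-1],[[0,0,0],[0,0,0],-1],[[0,0,0],[0,0,0],-1],[[0,0,0],[0,0,0],-1]]'
python3 - <<'E'
from h import *
b=bot.capture("side")
cv2.imwrite("pics/z6.png",cv2.resize(b[220:340,265:425],(800,600),interpolation=cv2.INTER_CUBIC))
E
```

```text
time: 18.05
tool_pos: [504.5, -127.2, 64.4]
tcp_rot: [-3.142, 0.0, 1.116]
contact_force: [-2.4, -0.1, 3.8]
grip_width: 0.3
finger_force: 2.1
```

View pics/z6.png

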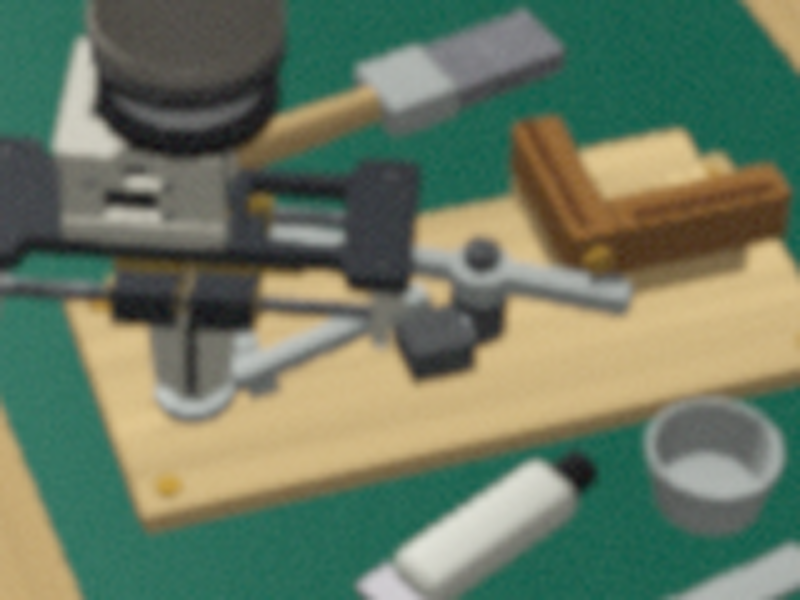

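The jaw has swung away from the stud, which sits flush at about (598,255). I'll lift off and check that the handle is fully open.

```bash
python3 -m pendant '[[[0,0,0.1],[0,0,0],-1],[[0,0,0.1],[0,0,0],-1],[[0,0,0.15],[0,0,0],-1],[[0,0,0.2],[0,0,0],-1],[[0,0,0.5],[0,0,0],-1],[[0,0,0.8],[0,0,0],-1],[[0,0,1],[0,0,0],-1],[[0,0,1],[0,0,0],-1],[[0,0,0.5],[0,0,0],-1],[[0,0,0],[0,0,0],-1]]'
python3 -m pendant '[[[-0.5,-0.8,0.3],[0,0,0],-1],[[-0.5,-0.8,0.3],[0,0,0],-1],[[-0.3,-0.8,0.3],[0,0,0],-1],[[0,-0.8,0.3],[0,0,0],-1],[[0,-0.8,0.3],[0,0,0],-1],[[0,-0.8,0],[0,0,0],-1],[[0,-0.8,0],[0,0,0],-1],[[0,-0.8,0],[0,0,0],-1],[[0,0,0],[0,0,0],-1],[[0,0,0],[0,0,0],-1]]'
python3 - <<'E'
from h import *
b=bot.capture("side");a=bot.capture("top")
r=lambda i,y,x:cv2.resize(i[y:y+150,x:x+200],(400,300),interpolation=cv2.INTER_CUBIC)
a0=cv2.imread("pics/top0.png");b0=cv2.imread("pics/side0.png")
cv2.imwrite("pics/z7.png",np.vstack([np.hstack([r(b0,220,270),r(b,220,270)]),np.hstack([r(a0,150,285),r(a,150,285)])]))
E
```

```text
time: 18.93
tool_pos: [506.5, -127.7, 199.1]
tcp_rot: [3.133, -0.001, 1.116]
contact_force: [1.0, -0.6, -0.0]
grip_width: 0.2
finger_force: 0.0
time: 19.77
tool_pos: [465.1, -319.6, 238.7]
tcp_rot: [-3.14, -0.001, 1.114]
contact_force: [0.4, 0.9, -0.6]
grip_width: 0.9
finger_force: 0.0
```

View pics/z7.png

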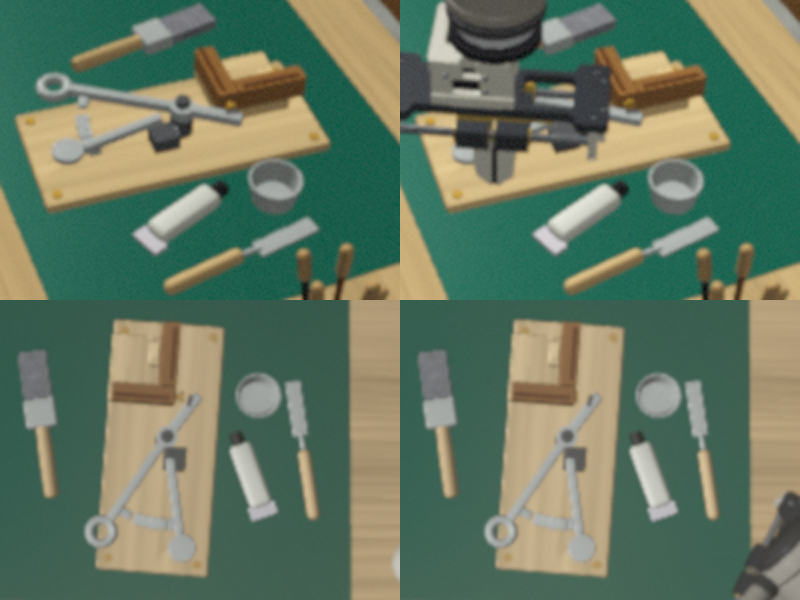

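The ring is back at its starting place ((100,530) before, (500-400,530) now), the stud is home and the other things have not moved. The arm is clear, so I'm handing in.

```bash
python3 -c "
from plant import bot
print(bot.close_job())"
```

```text
the job is handed in; nothing more can be done
None
```

The job is handed in, with no verdict shown: the stud looks fully home (I stopped pushing at about 17 N at the ring), the clamp held by itself for about 3 s, and the ring handle sprang fully open once I pressed the pad; nothing else visibly moved and it took about 20 s.

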